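# Slip test of two equipment feet on a tilting board

### The arm

A 7-joint arm with a two-finger parallel gripper is mounted at the origin on the work surface. World frame = base frame: x ahead of the robot, y to its left, z up, the work surface at z = 0. Lengths are in m, angles in rad, forces in N, time in s.
With the tool pointing down it reaches from about 0.4 to 0.875 m from the base axis. Payload 6.5 kg.
Tool frame: the origin (TCP) lies at the very end of the fingers, on their centre line; the grasp point (between the pads) lies 19 mm behind it; z points along the fingers, y is the line along which they close (so a half turn about z gives the same grasp; the last joint's range is limited). The gripper opens to 85 mm and grips with 20 to 120 N. Pads are 22 mm wide; open, the fingers measure 114 mm over their backs; the gripper's body (76 mm by 85 mm) begins 54 mm behind the grasp point. The pads swing forward as they close: fully open they stand 13 mm farther back than shut.
Start: joints at [1.077, 0.536, -0.004, 1.538, 0.003, 1.067, -0.071], TCP at [0.27, -0.591, 0.205] pointing down, gripper open.
Joint ranges: [-2.7, 2.7], [-0.37, 2.16], [-1.27, 1.26], [0.24, 2.4], [-1.31, 4.45], [0.19, 1.91], [-2.76, 2.76]. Speed limits (rad/s): [2.39, 2.39, 3.14, 3.14, 3.14, 3.14, 3.14].

### API

Orientations are given as a rotation vector (axis times angle).
In Python, from workcell import ctrl gives the robot as it stands.
- The arm moves only by the tool play_rows, never from a script. Its arguments are lists of equal length, an entry for each row: "dp": the shift along the tool's x, y, z normalised to -1 to 1, where 1 is 7.5 cm, a list of three; "rotation": the turn, a rotation vector about the tool's x, y, z normalised to -1 to 1, where 1 is 1.5 rad, a list of three; "fingers": the gripper's target within -1 to 1 (shut at 1, half-way at 0, fully open at -1). In form: {"dp": [[tx, ty, tz], ...], "rotation": [[ax, ay, az], ...], "fingers": [fingers, ...]}. A call has 1 to 12 rows; each row shifts and turns the commanded pose from where the row before left it, along the tool's axes as they then stand; what a row does not reach is not made up. A row lasts 1/10 s, in which the tool goes at most 50 mm and 8.59 degrees, less where a joint would pass 70% of its speed; a pose out of reach is approached as far as the arm can. A call with a number of a shift or a turn outside -1 to 1 is refused whole. A call with a gripper value outside its range is refused whole. The fingers move at their own pace and stop on an object; "force" is the grip in N (left out, the last holds). Time passes only in rows, so rows that do not move let the fingers close. It gives the time, the measured TCP pose, the force, the opening and the grip force at its end, in the units of the state.
- ctrl.observe(): the state, without advancing time (a new reading comes with each control period).
- ctrl.snapshot(name): name is "scene" or "top"; returns a dict with "color" (400x640x3 uint8, red, green, blue), "vertical_fov" (degrees; the focal length in pixels is half the picture's height over the tangent of half this angle, whatever the lens; pixels are square), "cx", "cy" (the principal point, pixels), "R" (3x3) and "t" (3): a world point X has camera coordinates R X + t. Camera axes: x right, y down, z forward; pixel columns grow to the right and rows downward; lengths in m; the calibration is good to about 2 mm. A picture is of the moment at which its call begins. There is no depth.
- ctrl.finish_job(): hands the job in; it is judged then, once.
The state is a dict: "time_s": time; "joint_pos": joint angles; "joint_velocities": joint speeds; "joint_efforts": joint torques, N m; "tool_pos": TCP position; "tool_rot": TCP orientation; "ft_force": force on the tool from outside, world axes, zero at the start; "ft_torque": the same for the moment, N m; "opening": finger opening in m; "grasp_force": force on a finger pad.
Only numpy, scipy, OpenCV 4.12 (cv2) and the standard library are available. Lean on these libraries where they do the work, as an engineer would, in place of code of your own. Each camera call takes 0.05 s, during which the arm holds its last target. There are 200 camera calls.

### The job

Lift the hinged board by its yellow bar, slowly, until the blue foot slips down to the stop, and stop there, before the red foot slips too; leave the board standing at that angle. Then note the angle: push the sliding gauge by its orange post in under the board until its blue nose just touches the board's underside, without pressing hard or moving the board, and let go. Do not touch either foot and leave the small red and blue bins and the screwdriver beside it where they are.

Things in the scene. Friction and masses are not known exactly. Their poses are not given: they have to be found in the camera images.
- ramp (a joint): angle of the tilting board, rad: 0 = flat (as it starts), up to 0.8, grows as its free end is raised. The hinge is stiff: the board stays where it is left. Raising it takes about 12 to 16 N upward at the bar. The blue foot slips at a hidden angle between about 0.28 and 0.45 rad; the red foot, which grips better, goes roughly 0.08 rad later.
- ramp_hinge (a point): centre of the board's hinge axis, in the plane of its underside, 30 mm above the bench. Axes turn with the board: x along the hinge, y to the board's free end, z out of its upper face. Board: aluminium, 120 (x) x 220 (y) mm, 10 thick (z 0 to 10). Two lanes for the feet along y, parted by a 6 mm high strip at x = 0; a dark stop lip across both ends at y = 28 mm.
- ramp_bar (a point): centre of the yellow lifting bar at the board's free end: round, 10 mm thick, 90 mm clear length along the board's x between two dark posts, at (0, 195, 52) mm in the frame of ramp_hinge, i.e. 42 mm above the board's upper face. It goes round the hinge with the board and can be pinched from above at mid-length; it turns between the fingers. Axes as the board's.
- foot_blue_mid (a point): centre of the blue foot (smooth sole), a square block 36 by 36 mm, 16 mm high, 40 to 85 g, resting on the board in one of the two lanes (either may be its), its centre at y = 100 to 112 mm in the frame of ramp_hinge. Lying against the stop its centre is at y = 46 mm.
- foot_red_mid (a point): centre of the red foot (grippy sole), same size, about 60 g, in the other lane at y = 100 to 112 mm; it must stay up there.
- gauge_grip (a point): middle of the orange post of the sliding gauge: post 18 mm across the track, 24 mm along it, the point 20 mm below its top and 56 mm above the bench. The gauge (0.3 kg, steel) lies loose on the base between two 8 mm high rails (2 mm play each side) beyond the board's free end; it slides straight towards the hinge with about 1 N. Axes: y along the track away from the hinge, z up.
- gauge_nose (a point): centre of the gauge's round nose, a horizontal blue cylinder of radius 6 mm and length 28 mm across the track, 79 mm above the bench, 160 mm nearer to the hinge than gauge_grip. It bears when it is 6 mm below the plane of the board's underside. Bearing on it lightly is 1 to 5 N; the board would be lifted from about 12 N on.
- tester: grey base plate of the slip tester, fixed to the bench: 150 (x) x 490 (y) mm, 12 mm thick, with the board hinged near its -y end and the gauge track with a striped scale towards +y; origin on the bench under its middle, 215 mm from the hinge axis along y
- bin_red_at (a point): bystander: red open bin 140 x 100 x 70 mm, point at the centre of its underside
- bin_blue_at (a point): bystander: blue open bin 140 x 100 x 70 mm, point at the centre of its underside
- screwdriver_at (a point): bystander: screwdriver lying on the bench, about 200 mm long, its origin
Mind the look-alikes: they are no part of the job. What is shaped like the part that bears foot_blue_mid but green is not meant.

How it is judged:
By the outcome, as a careful person would: the job done as asked, in the order asked, and still so for the second after the job is handed in, with the robot touching nothing.
It also fails if it takes over 72 s, if anything falls off the work surface, if the arm or the gripper's body presses on something with over 40 N, if the wrist force passes 120 N, or if a joint passes its speed limit or range.

## Working session

There is one attempt and no reset: what is moved stays moved. The work goes in short steps, Python scripts to look and compute and a tool call to move; the robot and the scene stay as the last step left them, time stands still between calls to the robot, and variables do not carry over. Pictures are saved under pics/ and viewed, at most 10 in all, crops included, and the job is handed in when it is done.

Besides the shell and the picture viewer there is one more tool, called after "Call:" as a command line: name --argument value ..., lists and objects as JSON in quotes. play_rows: Moves the arm, as the interface text tells. Scaled input: -1 to 1 covers 7.5 cm each way for a shift and 1.5 rad each way for a turn. Its arguments: {"type":"object","properties":{"dp":{"type":"array","items":{"type":"array","items":{"type":"number","minimum":-1,"maximum":1}}},"rotation":{"type":"array","items":{"type":"array","items":{"type":"number","minimum":-1,"maximum":1}}},"fingers":{"type":"array","items":{"type":"number"}},"force":{"type":"number"}},"required":["dp","rotation","fingers"]}

```bash
mkdir -p pics; cat > h.py <<'E'
import numpy as np, cv2
from workcell import ctrl
def snap(n,save=None):
    s=ctrl.snapshot(n)
    if save: cv2.imwrite('pics/'+save,s['color'][:,:,::-1])
    return s
def ray(s,u,v):
    f=200/np.tan(np.radians(s['vertical_fov'])/2)
    R=np.array(s['R']);t=np.array(s['t'])
    return -R.T@t, R.T@np.array([(u-s['cx'])/f,(v-s['cy'])/f,1])
def onz(s,u,v,z):
    o,d=ray(s,u,v); return o+d*(z-o[2])/d[2]
def proj(s,X):
    f=200/np.tan(np.radians(s['vertical_fov'])/2)
    c=np.array(s['R'])@X+np.array(s['t']); return np.array([s['cx']+f*c[0]/c[2],s['cy']+f*c[1]/c[2]])
def tri(s1,p1,s2,p2):
    o1,d1=ray(s1,*p1);o2,d2=ray(s2,*p2)
    k=np.linalg.lstsq(np.c_[d1,-d2],o2-o1,rcond=None)[0]
    a=o1+k[0]*d1;b=o2+k[1]*d2; return (a+b)/2,np.linalg.norm(a-b)
E
python3 - <<'E'
from h import *
a=snap('scene','s1.png');b=snap('top','t1.png')
for s in(a,b): print(s['vertical_fov'],s['cx'],s['cy'],-np.array(s['R']).T@s['t'])
o=ctrl.observe();print({k:np.round(v,3) for k,v in o.items()})
E
```

```text
43.47112230522599 322.1715216780786 203.54847751638897 [ 1.12360406 -0.88323279  1.47817488]
49.1545518179189 325.54486451672193 210.0450221670792 [0.38403117 0.00752139 1.26998936]
{'time_s': np.float64(0.1), 'joint_pos': array([ 1.077,  0.537, -0.004,  1.539,  0.003,  1.067, -0.071]), 'joint_velocities': array([ 0.002, -0.002, -0.   , -0.002, -0.001,  0.002, -0.001]), 'joint_efforts': array([ 3.0000e-03, -5.8456e+01,  1.0520e+00, -2.5978e+01,  1.3000e-02,
        5.0000e-03,  0.0000e+00]), 'tool_pos': array([ 0.269, -0.591,  0.204]), 'tool_rot': array([-3.068e+00, -6.670e-01,  1.000e-03]), 'ft_force': array([-1.216, -0.151, -0.586]), 'ft_torque': array([-0.023,  0.012,  0.027]), 'grasp_force': np.float64(0.0), 'opening': np.float64(0.086)}
```

View pics/s1.png

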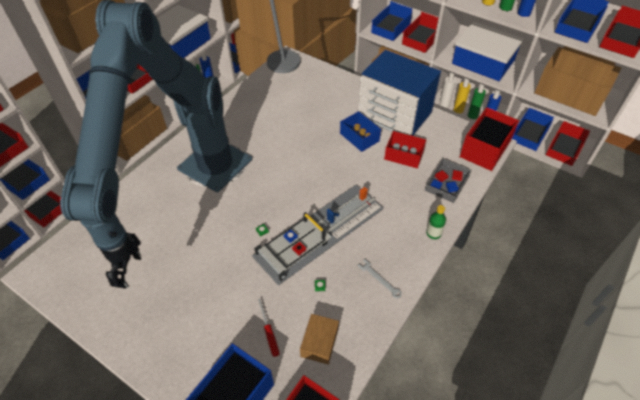

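View pics/t1.png

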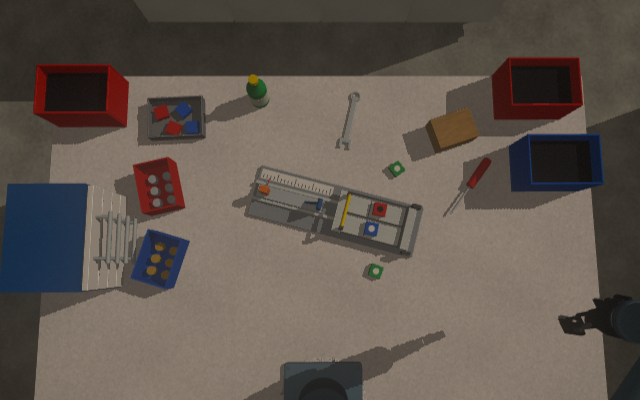

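The scene view shows the tester at about (318,232), with the yellow bar at (317,221), blue foot (291,235), red foot (299,248) and orange post (363,192). In the top view the bar is at (346,211), blue foot (371,229), red foot (379,209), orange post (264,189) and blue nose (320,204).

Possible mix-ups in the top view are the green blocks (397,169) and (375,271), which are green and off the board; the bin contents (183,110) and (172,113); and the yellow bottle cap (253,80). I choose the parts on the tester and check them in a close crop.

```bash
cat > m.py <<'E'
from h import *
H={'yellow':((18,120,90),(33,255,255)),'orange':((4,150,120),(15,255,255)),'blue':((105,110,50),(125,255,255)),'red':((0,150,70),(4,255,255))}
def blobs(s,name,win):
    x0,y0,x1,y1=win
    im=cv2.resize(s['color'][y0:y1,x0:x1],None,fx=4,fy=4,interpolation=cv2.INTER_CUBIC)
    m=cv2.inRange(cv2.cvtColor(im,cv2.COLOR_RGB2HSV),*H[name])
    n,l,st,c=cv2.connectedComponentsWithStats(m)
    out=[]
    for i in range(1,n):
        if st[i,4]>60:
            ys,xs=np.where(l==i); r=cv2.minAreaRect(np.c_[xs,ys].astype(np.float32))
            out.append((np.round((c[i]+.5)/4-.5+[x0,y0],2),int(st[i,4]),np.round(((cv2.boxPoints(r)+.5)/4-.5+[x0,y0]),1).tolist()))
    return out
E
python3 - <<'E'
from m import *
a=snap('scene');b=snap('top')
W=[(245,175,390,290),(235,155,435,265)]
for s,w in zip((a,b),W):
    for k in H:
        for q in blobs(s,k,w): print(k,*q)
ca=a['color'][175:290,245:390];cb=b['color'][155:265,235:435]
ca=cv2.resize(ca,(580,460)[:2]) [:,:];cb=cv2.resize(cb,(800,440),interpolation=cv2.INTER_CUBIC)
cv2.imwrite('pics/c1.png',cb[:,:,::-1]);cv2.imwrite('pics/c2.png',ca[:,:,::-1])
E
```

```text
yellow [313.36 221.63] 1361 [[302.9, 215.3], [305.7, 212.1], [324.2, 228.3], [321.5, 231.5]]
orange [362.95 193.  ] 1140 [[359.1, 199.0], [359.8, 186.8], [367.0, 187.2], [366.4, 199.4]]
blue [330.68 215.14] 1272 [[322.2, 216.4], [328.4, 207.5], [337.7, 213.9], [331.5, 222.8]]
blue [290.14 235.82] 1195 [[282.4, 235.1], [289.9, 227.6], [297.8, 235.5], [290.2, 243.0]]
red [298.82 247.95] 1543 [[291.3, 247.8], [298.8, 240.3], [306.5, 248.0], [299.0, 255.5]]
yellow [345.35 209.97] 1795 [[339.3, 225.5], [347.7, 193.0], [351.4, 193.9], [343.0, 226.4]]
orange [264.01 188.8 ] 877 [[258.2, 189.8], [260.1, 184.1], [270.2, 187.5], [268.3, 193.2]]
blue [319.6  203.33] 335 [[317.4, 207.6], [319.2, 198.5], [321.8, 199.1], [320.0, 208.1]]
blue [370.97 228.46] 1619 [[363.8, 233.2], [366.1, 221.1], [378.4, 223.5], [376.1, 235.5]]
red [379.38 208.99] 1944 [[371.9, 213.7], [374.5, 201.5], [386.9, 204.1], [384.4, 216.3]]
```

View pics/c1.png

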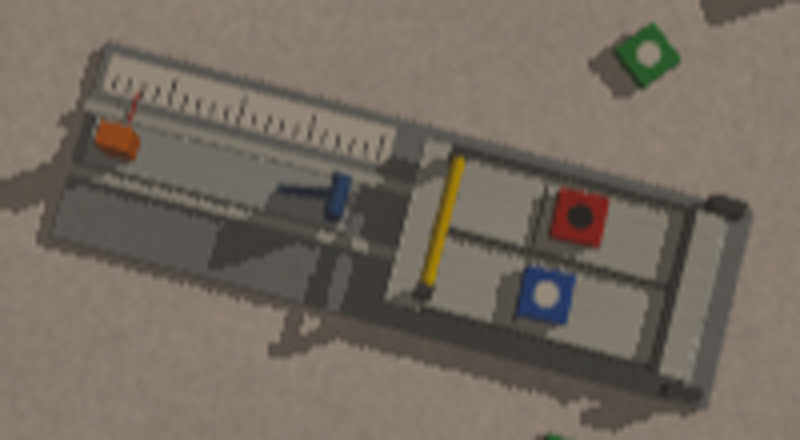

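The crop confirms the choice. On the tester are the yellow bar, the blue foot on the -x world lane, the red foot on the other, the orange post and the blue nose. The green blocks are off the tester.

```bash
python3 - <<'E'
from m import *
a=snap('scene');b=snap('top')
W=[(245,175,390,290),(235,155,435,265)]
c={}
for k in H:
    A=blobs(a,k,W[0]);B=blobs(b,k,W[1]);A=sorted(A,key=lambda q:q[0][0]);B=sorted(B,key=lambda q:-q[0][0])
    for p,q in zip(A,B):
        X,e=tri(a,p[0],b,q[0]);print(k,'tri',X.round(4),e.round(4))
        z={'yellow':.086,'orange':.076,'red':.056,'blue':.056 if q[0][0]>340 else .083}[k]
        print('   onz top',onz(b,*q[0],z).round(4),'scene',onz(a,*p[0],z).round(4))
B=blobs(b,'yellow',W[1])[0][2]
p=np.array(B);e=[(p[0]+p[3])/2,(p[1]+p[2])/2]
E=[onz(b,*q,.084) for q in e];print(E,np.linalg.norm(E[0]-E[1]),np.degrees(np.arctan2(*(E[1]-E[0])[[1,0]])))
E
```

```text
yellow tri [ 0.526  -0.0645  0.0838] 0.0006
   onz top [ 0.526  -0.0642  0.086 ] scene [ 0.5267 -0.066   0.086 ]
orange tri [0.5905 0.1614 0.0538] 0.0015
   onz top [0.5873 0.1591 0.076 ] scene [0.5983 0.1445 0.076 ]
blue tri [ 0.4781 -0.1378  0.0468] 0.0004
   onz top [ 0.4772 -0.1368  0.056 ] scene [ 0.4824 -0.1424  0.056 ]
blue tri [0.549  0.0067 0.0584] 0.002
   onz top [0.5449 0.0061 0.083 ] scene [ 0.5597 -0.008   0.083 ]
red tri [ 0.5328 -0.1624  0.0487] 0.0004
   onz top [ 0.5317 -0.1615  0.056 ] scene [ 0.5359 -0.1659  0.056 ]
[array([ 0.48242432, -0.05232579,  0.084     ]), array([ 0.57164261, -0.07646682,  0.084     ])] 0.09242668921257943 -15.140751159421626
```

Measured: bar centre at about (0.527, -0.065, 0.082), track yaw about -15.1°. The hinge is then near (0.476, -0.253), and the nose and post positions agree with the given lengths. I'll turn first, then travel.

Call:
play_rows --dp '[[0, 0, 0], [0, 0, 0], [0, 0, 0], [0, 0, 0], [0, 0, 0], [0, 0, 0]]' --rotation '[[0, 0, 0.092], [0, 0, 0.092], [0, 0, 0.092], [0, 0, 0.092], [0, 0, 0.092], [0, 0, 0]]' --fingers '[-0.2, -0.2, -0.2, -0.2, -0.2, -0.2]'

```text
time_s: 0.9
tool_pos: [0.2698, -0.5913, 0.2047]
tool_rot: [3.114, -0.412, -0.001]
ft_force: [-0.0, -0.1, 0.3]
opening: 0.0516
grasp_force: 0.0
```

```bash
cat >> h.py <<'E'
from scipy.spatial.transform import Rotation as Ro
def go(target):
    o=ctrl.observe();M=Ro.from_rotvec(o['tool_rot']).as_matrix()
    d=M.T@(np.array(target)-o['tool_pos']);print('t',round(float(o['time_s']),2),'pos',np.round(o['tool_pos'],4),'F',np.round(o['ft_force'],2),'open',round(float(o['opening']),4),'grip',round(float(o['grasp_force']),1));print('x',M[:,0].round(3),'y',M[:,1].round(3),'z',M[:,2].round(3));print('need norm',(d/.075).round(3))
E
python3 -c "
from h import *
go([.527,-.065,.13])"
```

```text
t 0.9 pos [ 0.2698 -0.5913  0.2047] F [-0.   -0.13  0.26] open 0.0516 grip 0.0
x [ 0.966 -0.26  -0.   ] y [-0.26  -0.966  0.   ] z [-0.  0. -1.]
need norm [ 1.487 -7.668  0.995]
```

Call:
play_rows --dp '[[0.12, -0.3, 0], [0.12, -0.55, 0], [0.12, -0.58, 0], [0.12, -0.58, 0], [0.12, -0.58, 0], [0.12, -0.58, 0], [0.12, -0.58, 0], [0.12, -0.58, 0], [0.12, -0.58, 0], [0.12, -0.58, 0], [0.12, -0.58, 0], [0.12, -0.58, 0]]' --rotation '[[0, 0, 0], [0, 0, 0], [0, 0, 0], [0, 0, 0], [0, 0, 0], [0, 0, 0], [0, 0, 0], [0, 0, 0], [0, 0, 0], [0, 0, 0], [0, 0, 0], [0, 0, 0]]' --fingers '[-0.2, -0.2, -0.2, -0.2, -0.2, -0.2, -0.2, -0.2, -0.2, -0.2, -0.2, -0.2]'

```text
time_s: 2.1
tool_pos: [0.5039, -0.1361, 0.2051]
tool_rot: [3.115, -0.404, 0.001]
ft_force: [0.2, -0.4, -0.1]
opening: 0.0514
grasp_force: 0.0
```

```bash
python3 -c "
from h import *
go([.527,-.065,.12])"
```

```text
t 2.1 pos [ 0.5039 -0.1361  0.2051] F [ 0.19 -0.4  -0.13] open 0.0514 grip 0.0
x [ 0.967 -0.255  0.001] y [-0.255 -0.967  0.   ] z [ 0.001 -0.    -1.   ]
need norm [ 0.055 -0.996  1.134]
```

Call:
play_rows --dp '[[0.025, -0.4, 0], [0.025, -0.4, 0], [0, -0.21, 0], [0, 0, 0.4], [0, 0, 0.4], [0, 0, 0.33], [0, 0, 0], [0, 0, 0]]' --rotation '[[0, 0, 0], [0, 0, 0], [0, 0, 0], [0, 0, 0], [0, 0, 0], [0, 0, 0], [0, 0, 0], [0, 0, 0]]' --fingers '[-0.2, -0.2, -0.2, -0.2, -0.2, -0.2, -0.2, -0.2]'

```text
time_s: 2.9
tool_pos: [0.5267, -0.0656, 0.1205]
tool_rot: [3.115, -0.407, -0.0]
ft_force: [0.0, 0.8, -0.2]
opening: 0.0511
grasp_force: 0.0
```

```bash
python3 -c "
from h import *
go([.527,-.065,.063])
b=snap('top');c=b['color'][150:270,290:440];cv2.imwrite('pics/t2.png',cv2.resize(c,(750,600),interpolation=cv2.INTER_CUBIC)[:,:,::-1])"
```

```text
t 2.9 pos [ 0.5267 -0.0656  0.1205] F [ 0.04  0.78 -0.23] open 0.0511 grip 0.0
x [ 0.966 -0.257 -0.   ] y [-0.257 -0.966  0.   ] z [-0. -0. -1.]
need norm [ 0.002 -0.009  0.766]
```

View pics/t2.png

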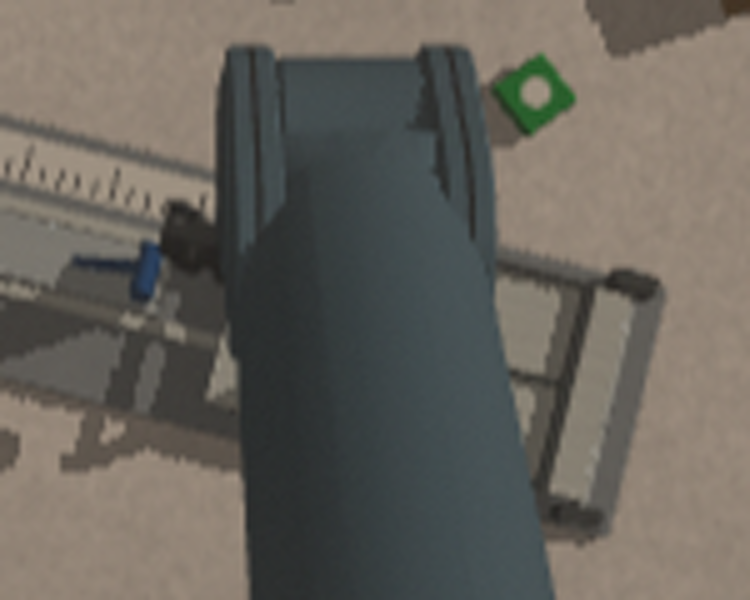

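The top view now shows the arm over the bar. The feet are hidden, the stop end is visible at (570,390) in the crop, and the scene camera will have to watch the feet. I'll descend and pinch.

Call:
play_rows --dp '[[0, 0, 0.25], [0, 0, 0.25], [0, 0, 0.2], [0, 0, 0.06], [0, 0, 0], [0, 0, 0], [0, 0, 0], [0, 0, 0], [0, 0, 0], [0, 0, 0]]' --rotation '[[0, 0, 0], [0, 0, 0], [0, 0, 0], [0, 0, 0], [0, 0, 0], [0, 0, 0], [0, 0, 0], [0, 0, 0], [0, 0, 0], [0, 0, 0]]' --fingers '[-0.2, -0.2, -0.2, -0.2, -0.2, 1, 1, 1, 1, 1]' --force 40

```text
time_s: 3.95
tool_pos: [0.5266, -0.0655, 0.0632]
tool_rot: [-3.115, 0.411, -0.0]
ft_force: [0.6, 0.5, -0.2]
opening: -0.0002
grasp_force: 0.0
```

```bash
python3 - <<'E'
from m import *
go([.527,-.065,.063])
a=snap('scene');cv2.imwrite('pics/s2.png',cv2.resize(a['color'][165:290,240:390],(720,600),interpolation=cv2.INTER_CUBIC)[:,:,::-1])
for k in('yellow','blue','red'): print(k,blobs(a,k,(245,175,390,290)))
E
```

```text
t 3.95 pos [ 0.5266 -0.0655  0.0632] F [ 0.6   0.47 -0.16] open -0.0002 grip 0.0
x [ 0.966 -0.259  0.   ] y [-0.259 -0.966 -0.   ] z [ 0. -0. -1.]
need norm [ 0.004 -0.008  0.003]
yellow [(array([318.67, 226.58]), 549, [[313.8, 224.0], [316.3, 221.5], [323.8, 229.0], [321.3, 231.5]])]
blue [(array([330.65, 215.14]), 1278, [[322.2, 216.2], [328.3, 207.4], [337.7, 213.9], [331.6, 222.7]]), (array([290.14, 235.82]), 1205, [[282.4, 235.1], [289.9, 227.6], [297.8, 235.5], [290.2, 243.0]])]
red [(array([298.82, 247.97]), 1541, [[291.3, 247.8], [298.8, 240.3], [306.5, 248.0], [299.0, 255.5]])]
```

View pics/s2.png

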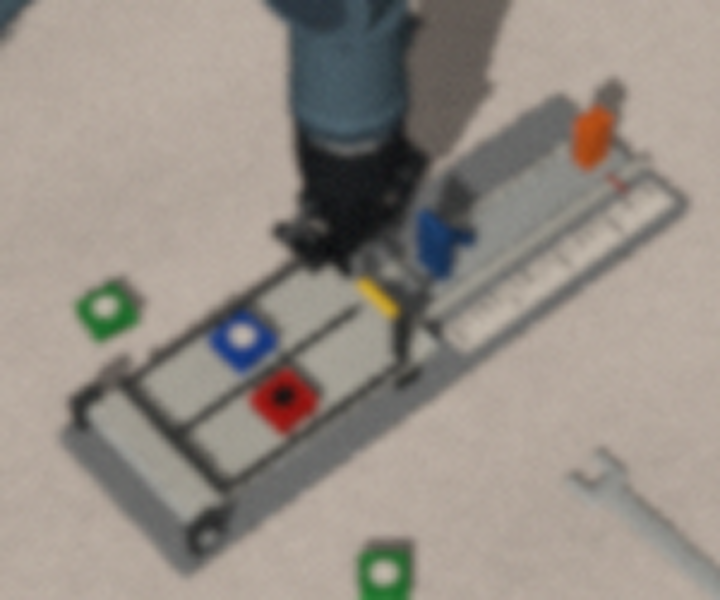

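The scene view shows the gripper at the bar, with the yellow still visible at (380,297) in the crop and the board and feet unmoved. The opening reads 0 with no grip force, so the bar may not be between the pads. I'll hold and read again.

Call:
play_rows --dp '[[0, 0, 0], [0, 0, 0], [0, 0, 0]]' --rotation '[[0, 0, 0], [0, 0, 0], [0, 0, 0]]' --fingers '[1, 1, 1]' --force 40

```text
time_s: 4.3
tool_pos: [0.5265, -0.0655, 0.063]
tool_rot: [3.115, -0.411, -0.0]
ft_force: [0.1, -0.2, 0.2]
opening: -0.0
grasp_force: 0.0
```

```bash
python3 - <<'E'
from m import *
go([.527,-.065,.063])
a=snap('scene');cv2.imwrite('pics/s3.png',cv2.resize(a['color'][190:245,280:350],(764,600),interpolation=cv2.INTER_CUBIC)[:,:,::-1])
for p in ([.5266,-.0655,.0632],[.5266,-.0655,.0822],[.527,-.065,.082],[.4824,-.0523,.082],[.5716,-.0765,.082]): print(proj(a,np.array(p)))
E
```

```text
t 4.3 pos [ 0.5265 -0.0655  0.063 ] F [ 0.14 -0.15  0.22] open -0.0 grip 0.0
x [ 0.966 -0.259 -0.   ] y [-0.259 -0.966  0.   ] z [-0. -0. -1.]
need norm [ 0.005 -0.008 -0.   ]
[313.49520487 225.33414225]
[313.39995127 222.11348152]
[313.57961283 222.10264037]
[305.12651626 213.84300174]
[322.44975036 230.33516525]
```

View pics/s3.png

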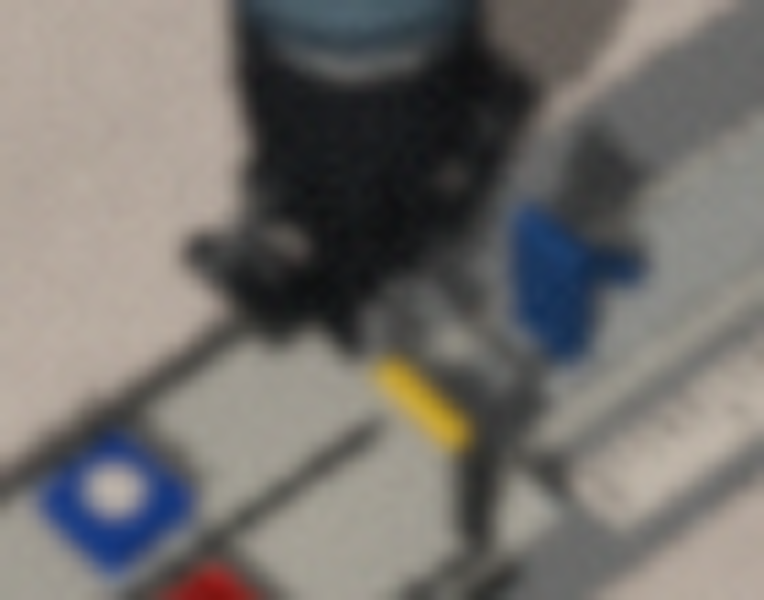

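The crop shows the fingertips ending near (350,350), above and left of where the reported TCP projects (365,385). So I check the tool pose against the first pictures.

```bash
python3 - <<'E'
from h import *
a=snap('scene');b=snap('top')
M=Ro.from_rotvec([-3.068,-.667,.001]).as_matrix();T=np.array([.2697,-.591,.2045])
for s in(a,b): print([proj(s,T+M@np.array(d)).round(1).tolist() for d in([0,0,0],[0,.05,-.013],[0,-.05,-.013],[0,.05,-.05],[0,-.05,-.05])])
i=cv2.imread('pics/s1.png')[225:300,85:160];j=cv2.imread('pics/t1.png')[280:355,545:620]
cv2.imwrite('pics/g1.png',cv2.resize(np.hstack([i,j]),(800,400),interpolation=cv2.INTER_CUBIC))
E
```

```text
[[135.9, 279.2], [127.5, 292.4], [141.2, 262.1], [123.3, 286.0], [137.5, 255.4]]
[[568.2, 308.5], [589.5, 300.0], [553.0, 318.1], [599.4, 301.3], [561.6, 320.2]]
```

View pics/g1.png

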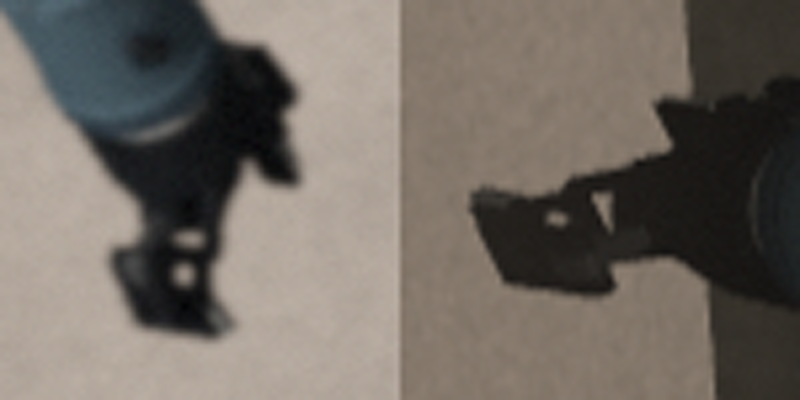

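The fingertips in the start pictures sit about 20–25 mm farther back along the tool than the reported TCP: the scene view has them near (128,287) and (139,259), against an expected (127.5,292) and (141,262). Here too the fingers shut just above the bar. So I open, go 24 mm lower while watching the force, and pinch.

Call:
play_rows --dp '[[0, 0, 0], [0, 0, 0], [0, 0, 0], [0, 0, 0.11], [0, 0, 0.11], [0, 0, 0.1], [0, 0, 0], [0, 0, 0]]' --rotation '[[0, 0, 0], [0, 0, 0], [0, 0, 0], [0, 0, 0], [0, 0, 0], [0, 0, 0], [0, 0, 0], [0, 0, 0]]' --fingers '[-0.2, -0.2, -0.2, -0.2, -0.2, -0.2, -0.2, -0.2]'

```text
time_s: 5.25
tool_pos: [0.5262, -0.0655, 0.0386]
tool_rot: [3.115, -0.411, -0.001]
ft_force: [-0.2, 0.4, -0.3]
opening: 0.0515
grasp_force: 0.0
```

Call:
play_rows --dp '[[0, 0, 0], [0, 0, 0], [0, 0, 0], [0, 0, 0], [0, 0, 0], [0, 0, 0], [0, 0, 0]]' --rotation '[[0, 0, 0], [0, 0, 0], [0, 0, 0], [0, 0, 0], [0, 0, 0], [0, 0, 0], [0, 0, 0]]' --fingers '[1, 1, 1, 1, 1, 1, 1]' --force 40

```text
time_s: 5.95
tool_pos: [0.5272, -0.0638, 0.0394]
tool_rot: [-3.113, 0.409, -0.002]
ft_force: [0.2, 5.4, 1.2]
opening: 0.0084
grasp_force: 39.0
```

The bar is pinched: opening 8.4 mm, grip 39 N. Now I lift along the arc slowly, about 0.01 rad per row.

Call:
play_rows --dp '[[0, 0.007, -0.026], [0, 0.007, -0.026], [0, 0.008, -0.026], [0, 0.008, -0.026], [0, 0.008, -0.026], [0, 0.008, -0.026], [0, 0.009, -0.026], [0, 0.009, -0.025], [0, 0.009, -0.025], [0, 0.009, -0.025], [0, 0.01, -0.025], [0, 0.01, -0.025]]' --rotation '[[0, 0, 0], [0, 0, 0], [0, 0, 0], [0, 0, 0], [0, 0, 0], [0, 0, 0], [0, 0, 0], [0, 0, 0], [0, 0, 0], [0, 0, 0], [0, 0, 0], [0, 0, 0]]' --fingers '[1, 1, 1, 1, 1, 1, 1, 1, 1, 1, 1, 1]' --force 60

```text
time_s: 7.15
tool_pos: [0.5253, -0.0705, 0.0615]
tool_rot: [-3.112, 0.408, -0.002]
ft_force: [5.4, 7.1, -11.0]
opening: 0.0076
grasp_force: 58.2
```

```bash
cat > w.py <<'E'
from m import *
from scipy.optimize import least_squares
R0=.2018;P0=.2606
o=ctrl.observe();p=o['tool_pos'];e=np.array([.259,.966])
zr=p[2]-.0394; yb=-(p[:2]-[.5272,-.0638])@e
th=np.arcsin(np.clip(np.sin(P0)+zr/R0,-1,1))-P0
print('t',round(float(o['time_s']),2),'th',round(float(th),3),'yb mm',round(yb*1e3,1),'exp',round(1e3*R0*(np.cos(P0)-np.cos(P0+th)),1),'F',np.round(o['ft_force'],1),'open',round(float(o['opening']),4),'g',round(float(o['grasp_force']),1))
a=snap('scene');hinge=np.array([.4763,-.2533,.03]);ex=np.array([.966,-.259,0]);ey=np.r_[e,0]
c,s=np.cos(th),np.sin(th);by=c*ey+np.array([0,0,s]);bz=-s*ey+np.array([0,0,c])
for k in('blue','red'):
    for q in blobs(a,k,(245,185,325,290)):
        if q[1]<250: continue
        O,d=ray(a,*q[0]); n=bz; P0_=hinge+bz*.0235
        X=O+d*((P0_-O)@n)/(d@n)-hinge
        print(k,q[0],q[1],'board x,y mm',round(X@ex*1e3,1),round(X@by*1e3,1))
E
python3 w.py
```

```text
t 7.15 th 0.115 yb mm 6.9 exp 7.3 F [  5.4   7.1 -11. ] open 0.0076 g 58.2
blue [289.38 234.05] 1193 board x,y mm -24.6 110.8
red [298.05 246.6 ] 1504 board x,y mm 33.8 101.3
```

Call:
play_rows --dp '[[0, 0.01, -0.025], [0, 0.01, -0.025], [0, 0.01, -0.025], [0, 0.01, -0.025], [0, 0.011, -0.025], [0, 0.011, -0.025], [0, 0.011, -0.024], [0, 0.011, -0.024], [0, 0.012, -0.024], [0, 0.012, -0.024], [0, 0.012, -0.024], [0, 0.012, -0.024]]' --rotation '[[0, 0, 0], [0, 0, 0], [0, 0, 0], [0, 0, 0], [0, 0, 0], [0, 0, 0], [0, 0, 0], [0, 0, 0], [0, 0, 0], [0, 0, 0], [0, 0, 0], [0, 0, 0]]' --fingers '[1, 1, 1, 1, 1, 1, 1, 1, 1, 1, 1, 1]'

```text
time_s: 8.4
tool_pos: [0.5228, -0.0801, 0.0835]
tool_rot: [-3.112, 0.408, -0.002]
ft_force: [5.8, 6.5, -11.8]
opening: 0.0074
grasp_force: 58.2
```

```bash
python3 w.py
```

```text
t 8.4 th 0.236 yb mm 16.8 exp 17.5 F [  5.8   6.5 -11.8] open 0.0074 g 58.2
blue [288.17 232.6 ] 1116 board x,y mm -24.5 111.6
red [297.06 245.42] 1472 board x,y mm 34.3 102.3
```

Next to about 0.275, slower.

Call:
play_rows --dp '[[0, 0.006, -0.012], [0, 0.006, -0.012], [0, 0.006, -0.012], [0, 0.006, -0.012], [0, 0.006, -0.012], [0, 0.006, -0.012], [0, 0.006, -0.012], [0, 0.006, -0.012], [0, 0, 0]]' --rotation '[[0, 0, 0], [0, 0, 0], [0, 0, 0], [0, 0, 0], [0, 0, 0], [0, 0, 0], [0, 0, 0], [0, 0, 0], [0, 0, 0]]' --fingers '[1, 1, 1, 1, 1, 1, 1, 1, 1]'

```text
time_s: 9.35
tool_pos: [0.5217, -0.0839, 0.0906]
tool_rot: [-3.113, 0.409, -0.001]
ft_force: [5.5, 6.0, -10.5]
opening: 0.0078
grasp_force: 58.4
```

```bash
python3 w.py
```

```text
t 9.35 th 0.276 yb mm 20.9 exp 21.6 F [  5.5   6.  -10.5] open 0.0078 g 58.4
blue [287.75 232.15] 1110 board x,y mm -24.4 112.1
red [296.45 244.93] 1473 board x,y mm 33.5 102.5
```

Call:
play_rows --dp '[[0, 0.0065, -0.012], [0, 0.0065, -0.012], [0, 0.0065, -0.012], [0, 0.0065, -0.012], [0, 0.0065, -0.012], [0, 0, 0], [0, 0, 0], [0, 0, 0]]' --rotation '[[0, 0, 0], [0, 0, 0], [0, 0, 0], [0, 0, 0], [0, 0, 0], [0, 0, 0], [0, 0, 0], [0, 0, 0]]' --fingers '[1, 1, 1, 1, 1, 1, 1, 1]'

```text
time_s: 10.2
tool_pos: [0.521, -0.0864, 0.0952]
tool_rot: [-3.113, 0.409, -0.001]
ft_force: [3.4, 6.1, -10.6]
opening: 0.0078
grasp_force: 58.4
```

```bash
python3 w.py
```

```text
t 10.2 th 0.303 yb mm 23.4 exp 24.4 F [  3.4   6.1 -10.6] open 0.0078 g 58.4
blue [287.64 231.87] 1111 board x,y mm -23.9 112.9
red [296.32 244.97] 1433 board x,y mm 34.7 102.5
```

Call:
play_rows --dp '[[0, 0.007, -0.0115], [0, 0.007, -0.0115], [0, 0.007, -0.0115], [0, 0.007, -0.0115], [0, 0.007, -0.0115], [0, 0, 0], [0, 0, 0], [0, 0, 0]]' --rotation '[[0, 0, 0], [0, 0, 0], [0, 0, 0], [0, 0, 0], [0, 0, 0], [0, 0, 0], [0, 0, 0], [0, 0, 0]]' --fingers '[1, 1, 1, 1, 1, 1, 1, 1]'

```text
time_s: 11.05
tool_pos: [0.5203, -0.089, 0.0994]
tool_rot: [-3.113, 0.409, -0.001]
ft_force: [5.7, 5.0, -10.0]
opening: 0.0079
grasp_force: 58.4
```

```bash
python3 w.py
```

```text
t 11.05 th 0.328 yb mm 26.1 exp 27.1 F [  5.7   5.  -10. ] open 0.0079 g 58.4
blue [287.1  231.44] 1138 board x,y mm -24.9 113.1
red [295.77 244.55] 1476 board x,y mm 33.4 102.7
```

Call:
play_rows --dp '[[0, 0.0075, -0.0115], [0, 0.0075, -0.0115], [0, 0.0075, -0.0115], [0, 0.0075, -0.0115], [0, 0.0075, -0.0115], [0, 0, 0], [0, 0, 0], [0, 0, 0]]' --rotation '[[0, 0, 0], [0, 0, 0], [0, 0, 0], [0, 0, 0], [0, 0, 0], [0, 0, 0], [0, 0, 0], [0, 0, 0]]' --fingers '[1, 1, 1, 1, 1, 1, 1, 1]'

```text
time_s: 11.9
tool_pos: [0.5196, -0.0917, 0.1037]
tool_rot: [-3.113, 0.409, -0.001]
ft_force: [4.5, 5.1, -10.6]
opening: 0.0079
grasp_force: 58.4
```

```bash
python3 w.py
```

```text
t 11.9 th 0.353 yb mm 29.0 exp 30.0 F [  4.5   5.1 -10.6] open 0.0079 g 58.4
blue [286.87 231.54] 1084 board x,y mm -23.7 112.8
red [295.67 244.61] 1459 board x,y mm 34.7 102.8
```

Call:
play_rows --dp '[[0, 0.0075, -0.0115], [0, 0.0075, -0.0115], [0, 0.0075, -0.0115], [0, 0.0075, -0.0115], [0, 0.0075, -0.0115], [0, 0, 0], [0, 0, 0], [0, 0, 0]]' --rotation '[[0, 0, 0], [0, 0, 0], [0, 0, 0], [0, 0, 0], [0, 0, 0], [0, 0, 0], [0, 0, 0], [0, 0, 0]]' --fingers '[1, 1, 1, 1, 1, 1, 1, 1]'

```text
time_s: 12.75
tool_pos: [0.5188, -0.0946, 0.1081]
tool_rot: [-3.113, 0.409, -0.001]
ft_force: [4.9, 5.1, -9.6]
opening: 0.0077
grasp_force: 58.4
```

```bash
python3 w.py
```

```text
t 12.75 th 0.38 yb mm 31.9 exp 33.2 F [ 4.9  5.1 -9.6] open 0.0077 g 58.4
blue [286.28 231.1 ] 1163 board x,y mm -24.8 113.1
red [295.14 244.27] 1474 board x,y mm 33.8 103.0
```

Call:
play_rows --dp '[[0, 0.0085, -0.011], [0, 0.0085, -0.011], [0, 0.0085, -0.011], [0, 0.0085, -0.011], [0, 0.0085, -0.011], [0, 0, 0], [0, 0, 0], [0, 0, 0]]' --rotation '[[0, 0, 0], [0, 0, 0], [0, 0, 0], [0, 0, 0], [0, 0, 0], [0, 0, 0], [0, 0, 0], [0, 0, 0]]' --fingers '[1, 1, 1, 1, 1, 1, 1, 1]'

```text
time_s: 13.6
tool_pos: [0.518, -0.0975, 0.1121]
tool_rot: [-3.113, 0.409, -0.001]
ft_force: [5.4, 4.9, -9.6]
opening: 0.0079
grasp_force: 58.5
```

```bash
python3 w.py
```

```text
t 13.6 th 0.406 yb mm 34.9 exp 36.3 F [ 5.4  4.9 -9.6] open 0.0079 g 58.5
blue [286.14 231.09] 1112 board x,y mm -23.7 113.4
red [294.95 244.3 ] 1419 board x,y mm 34.7 103.2
```

Call:
play_rows --dp '[[0, 0.0085, -0.011], [0, 0.0085, -0.011], [0, 0.0085, -0.011], [0, 0.0085, -0.011], [0, 0, 0], [0, 0, 0], [0, 0, 0]]' --rotation '[[0, 0, 0], [0, 0, 0], [0, 0, 0], [0, 0, 0], [0, 0, 0], [0, 0, 0], [0, 0, 0]]' --fingers '[1, 1, 1, 1, 1, 1, 1]'

```text
time_s: 14.35
tool_pos: [0.5173, -0.0999, 0.1154]
tool_rot: [-3.113, 0.409, -0.001]
ft_force: [5.3, 4.4, -10.2]
opening: 0.0074
grasp_force: 58.5
```

```bash
python3 w.py
```

```text
t 14.35 th 0.426 yb mm 37.4 exp 39.0 F [  5.3   4.4 -10.2] open 0.0074 g 58.5
blue [285.69 230.93] 1136 board x,y mm -24.1 113.3
red [294.51 244.06] 1458 board x,y mm 34.0 103.3
```

Call:
play_rows --dp '[[0, 0.009, -0.011], [0, 0.009, -0.011], [0, 0.009, -0.011], [0, 0, 0], [0, 0, 0], [0, 0, 0]]' --rotation '[[0, 0, 0], [0, 0, 0], [0, 0, 0], [0, 0, 0], [0, 0, 0], [0, 0, 0]]' --fingers '[1, 1, 1, 1, 1, 1]'

```text
time_s: 15.0
tool_pos: [0.5168, -0.1018, 0.1178]
tool_rot: [-3.113, 0.409, -0.001]
ft_force: [5.3, 5.2, -10.8]
opening: 0.008
grasp_force: 58.4
```

```bash
python3 w.py
```

```text
t 15.0 th 0.442 yb mm 39.4 exp 41.0 F [  5.3   5.2 -10.8] open 0.008 g 58.4
blue [284.18 232.26] 1136 board x,y mm -23.8 107.1
red [294.25 244.08] 1458 board x,y mm 34.2 103.1
```

Blue is moving (113 to 107). I stop here and wait.

Call:
play_rows --dp '[[0, 0, 0], [0, 0, 0], [0, 0, 0], [0, 0, 0], [0, 0, 0], [0, 0, 0]]' --rotation '[[0, 0, 0], [0, 0, 0], [0, 0, 0], [0, 0, 0], [0, 0, 0], [0, 0, 0]]' --fingers '[1, 1, 1, 1, 1, 1]'

```text
time_s: 15.65
tool_pos: [0.5169, -0.1018, 0.1179]
tool_rot: [-3.113, 0.409, -0.001]
ft_force: [5.5, 3.9, -10.4]
opening: 0.008
grasp_force: 58.4
```

```bash
python3 w.py
```

```text
t 15.65 th 0.442 yb mm 39.4 exp 41.0 F [  5.5   3.9 -10.4] open 0.008 g 58.4
blue [271.67 245.32] 1332 board x,y mm -24.7 46.7
red [294.24 244.09] 1446 board x,y mm 34.2 103.1
```

Blue is at the stop (y 46.7) and red is unmoved (103.1). I open slightly and rise straight up.

Call:
play_rows --dp '[[0, 0, 0], [0, 0, 0], [0, 0, 0], [0, 0, 0], [0, 0, -0.1], [0, 0, -0.2], [0, 0, -0.4], [0, 0, -0.4], [0, 0, -0.2], [0, 0, 0]]' --rotation '[[0, 0, 0], [0, 0, 0], [0, 0, 0], [0, 0, 0], [0, 0, 0], [0, 0, 0], [0, 0, 0], [0, 0, 0], [0, 0, 0], [0, 0, 0]]' --fingers '[0.3, 0.3, 0.3, 0.3, 0.3, 0.3, 0.3, 0.3, 0.3, 0.3]'

```text
time_s: 16.7
tool_pos: [0.518, -0.1042, 0.2191]
tool_rot: [3.114, -0.411, 0.008]
ft_force: [0.2, 0.8, -0.7]
opening: 0.0299
grasp_force: 0.0
```

```bash
python3 - <<'E'
from m import *
hinge=np.array([.4763,-.2533,.03]);e=np.array([.259,.966,0])
a=snap('scene');b=snap('top')
for k in('yellow','blue','red','orange'): print(k,[(q[0],q[1]) for q in blobs(a,k,(245,165,390,290))],[(q[0],q[1]) for q in blobs(b,k,(235,155,435,265))])
A=blobs(a,'yellow',(245,165,390,290))
for th in(.40,.42,.44,.46):
    X=hinge+e*(.195*np.cos(th)-.052*np.sin(th))+np.array([0,0,.195*np.sin(th)+.052*np.cos(th)])
    print(th,X.round(4),proj(a,X).round(1))
# fine-measure post: target behind the post
O=np.array([.5890,.1605,0]); print('post d from hinge',(O-hinge)@e,'x off',(O-hinge)@[.966,-.259,0])
N=np.array([.5460,.0062,0]); print('nose d',(N-hinge)@e,(N-hinge)@[.966,-.259,0])
go(O+e*.06+[0,0,.2])
E
```

```text
yellow [(array([303.31, 214.14]), 1073)] [(array([358.16, 225.06]), 244)]
blue [(array([330.52, 214.7 ]), 1313), (array([271.82, 245.68]), 1317)] [(array([319.43, 203.28]), 392)]
red [(array([294.25, 244.12]), 1457)] []
orange [(array([362.94, 193.03]), 1135)] [(array([264.01, 188.97]), 948)]
0.4 [ 0.5176 -0.0994  0.1538] [304.9 215. ]
0.42 [ 0.5169 -0.1018  0.157 ] [304.3 214.8]
0.44 [ 0.5163 -0.1043  0.1601] [303.7 214.7]
0.46 [ 0.5156 -0.1068  0.1632] [303.  214.5]
post d from hinge 0.4289201 x off 0.0016939999999999594
nose d 0.2687293 0.00011970000000002812
t 16.8 pos [ 0.516  -0.1038  0.2162] F [ 0.05  0.17 -0.11] open 0.0298 grip 0.0
x [ 0.966 -0.259  0.   ] y [-0.259 -0.966  0.   ] z [ 0. -0. -1.]
need norm [ 0.025 -4.456  0.215]
```

The board stands at about 0.44 rad: the bar is at (303.3,214.1), as predicted. Next I travel behind the orange post with the fingers shut.

Call:
play_rows --dp '[[0.02, -0.2, 0], [0, -0.4, 0], [0, -0.45, 0], [0, -0.45, 0], [0, -0.45, 0], [0, -0.45, 0], [0, -0.45, 0], [0, -0.45, 0], [0, -0.45, 0], [0, -0.4, 0], [0, -0.25, 0], [0, 0, 0]]' --rotation '[[0, 0, 0], [0, 0, 0], [0, 0, 0], [0, 0, 0], [0, 0, 0], [0, 0, 0], [0, 0, 0], [0, 0, 0], [0, 0, 0], [0, 0, 0], [0, 0, 0], [0, 0, 0]]' --fingers '[1, 1, 1, 1, 1, 1, 1, 1, 1, 1, 1, 1]'

```text
time_s: 18.0
tool_pos: [0.6023, 0.2177, 0.2148]
tool_rot: [-3.115, 0.404, 0.003]
ft_force: [0.6, 0.0, 0.4]
opening: -0.0001
grasp_force: 0.0
```

```bash
python3 - <<'E'
from h import *
go(np.array([.4763,-.2533,0])+.485*np.array([.259,.966,0])+.001*np.array([.966,-.259,0])+[0,0,.02])
a=snap('scene');i=cv2.resize(a['color'][120:270,250:430],(720,600),interpolation=cv2.INTER_CUBIC);cv2.imwrite('pics/s5.png',i[:,:,::-1])
E
```

```text
t 18.0 pos [0.6023 0.2177 0.2148] F [0.56 0.04 0.42] open -0.0001 grip 0.0
x [ 0.967 -0.255 -0.002] y [-0.255 -0.967 -0.   ] z [-0.002  0.001 -1.   ]
need norm [0.023 0.034 2.597]
```

View pics/s5.png

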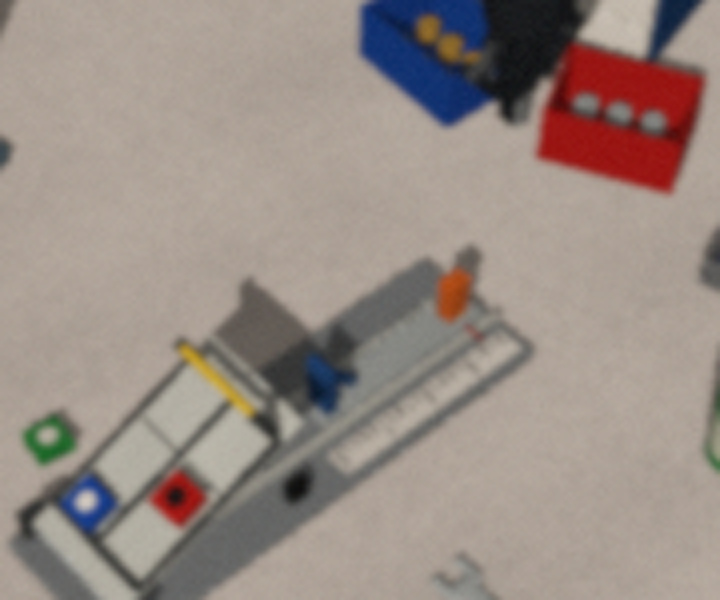

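The scene view shows the blue foot at the stop (88,502), the red foot still up (178,497), and the shut gripper hovering behind the post (515,110). I descend behind the post.

Call:
play_rows --dp '[[0.02, 0.03, 0.3], [0, 0, 0.4], [0, 0, 0.4], [0, 0, 0.4], [0, 0, 0.4], [0, 0, 0.3], [0, 0, 0.25], [0, 0, 0.1], [0, 0, 0.05], [0, 0, 0]]' --rotation '[[0, 0, 0], [0, 0, 0], [0, 0, 0], [0, 0, 0], [0, 0, 0], [0, 0, 0], [0, 0, 0], [0, 0, 0], [0, 0, 0], [0, 0, 0]]' --fingers '[1, 1, 1, 1, 1, 1, 1, 1, 1, 1]'

```text
time_s: 19.05
tool_pos: [0.6044, 0.2111, 0.0214]
tool_rot: [3.114, -0.412, 0.0]
ft_force: [0.6, 0.6, -0.7]
opening: -0.0001
grasp_force: 0.0
```

```bash
python3 - <<'E'
from h import *
go(np.array([.4763,-.2533,0])+.485*np.array([.259,.966,0])+.001*np.array([.966,-.259,0])+[0,0,.02])
a=snap('scene');i=cv2.resize(a['color'][150:240,310:418],(720,600),interpolation=cv2.INTER_CUBIC);cv2.imwrite('pics/s6.png',i[:,:,::-1])
E
```

```text
t 19.05 pos [0.6044 0.2111 0.0214] F [ 0.64  0.6  -0.68] open -0.0001 grip 0.0
x [ 0.966 -0.26   0.   ] y [-0.26  -0.966  0.   ] z [ 0. -0. -1.]
need norm [-0.032 -0.044  0.019]
```

View pics/s6.png

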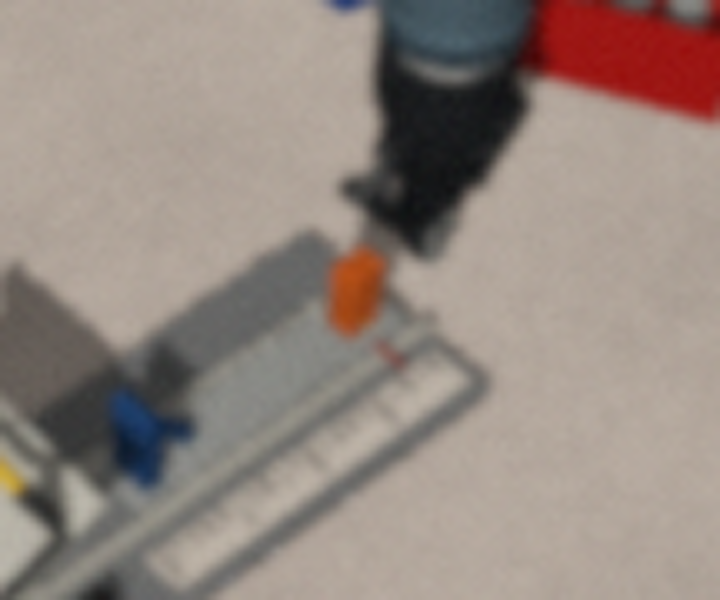

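The shut fingers are just behind and above the post's base line (tips about (425,250), post (357,290)). I start the push.

Call:
play_rows --dp '[[-0.04, 0.1, 0], [0, 0.12, 0], [0, 0.12, 0], [0, 0.12, 0], [0, 0.12, 0], [0, 0.12, 0], [0, 0.12, 0], [0, 0, 0]]' --rotation '[[0, 0, 0], [0, 0, 0], [0, 0, 0], [0, 0, 0], [0, 0, 0], [0, 0, 0], [0, 0, 0], [0, 0, 0]]' --fingers '[1, 1, 1, 1, 1, 1, 1, 1]'

```text
time_s: 19.9
tool_pos: [0.5847, 0.1508, 0.0209]
tool_rot: [3.112, -0.414, -0.001]
ft_force: [0.6, -0.7, -1.0]
opening: 0.0003
grasp_force: 0.0
```

```bash
cat > g.py <<'E'
from m import *
hinge=np.array([.4763,-.2533,.03]);e=np.array([.259,.966,0]);ex=np.array([.966,-.259,0])
o=ctrl.observe();F=o['ft_force'];p=o['tool_pos'];d=(p-hinge)@e
print('t',round(float(o['time_s']),2),'d tool',round(d*1e3,1),'x',round((p-hinge)@ex*1e3,1),'z',round(p[2]*1e3,1),'F along +y',round(F@e,2),'Fx',round(F@ex,2),'Fz',round(F[2],2))
b=snap('top');a=snap('scene')
for n,s,w in(('scene',a,(245,165,390,290)),('top',b,(235,155,435,265))):
  for k in('orange','blue','yellow','red'):
    for q in blobs(s,k,w):
      t='' 
      if k=='orange': t=((onz(s,*q[0],.0735 if n=='top' else .0538)-hinge)@e*1e3).round(1)
      print(n,k,q[0],q[1],t)
E
python3 g.py
```

```text
t 19.9 d tool 418.4 x 0.1 z 20.9 F along +y -0.53 Fx 0.78 Fz -0.99
scene orange [355.17 198.62] 1122 389.9
scene blue [323.11 218.2 ] 359 
scene blue [271.81 245.69] 1321 
scene yellow [303.35 214.17] 1078 
scene red [294.21 244.11] 1450 
top blue [399.71 234.96] 1523 
top yellow [362.01 210.07] 2085 
top red [387.91 208.86] 1889
```

The post follows (d 430 to 390). About 110 mm remain, so I push 85 mm more and then creep.

Call:
play_rows --dp '[[0, 0.1, 0], [0, 0.13, 0], [0, 0.13, 0], [0, 0.13, 0], [0, 0.13, 0], [0, 0.13, 0], [0, 0.13, 0], [0, 0.1, 0], [0, 0.08, 0], [0, 0.07, 0], [0, 0, 0], [0, 0, 0]]' --rotation '[[0, 0, 0], [0, 0, 0], [0, 0, 0], [0, 0, 0], [0, 0, 0], [0, 0, 0], [0, 0, 0], [0, 0, 0], [0, 0, 0], [0, 0, 0], [0, 0, 0], [0, 0, 0]]' --fingers '[1, 1, 1, 1, 1, 1, 1, 1, 1, 1, 1, 1]'

```text
time_s: 21.2
tool_pos: [0.5633, 0.0715, 0.0212]
tool_rot: [3.115, -0.411, -0.0]
ft_force: [0.3, -0.4, 0.1]
opening: 0.0001
grasp_force: 0.0
```

```bash
python3 g.py
```

```text
t 21.2 d tool 336.3 x -0.1 z 21.2 F along +y -0.34 Fx 0.44 Fz 0.07
scene orange [338.09 210.69] 1207 306.3
scene blue [271.82 245.68] 1316 
scene yellow [303.31 214.13] 1077 
scene red [294.26 244.11] 1446 
top blue [399.67 234.94] 1551 
top yellow [362.01 210.09] 2090 
top red [387.79 208.85] 1925
```

Call:
play_rows --dp '[[0, 0.04, 0], [0, 0.04, 0], [0, 0.04, 0], [0, 0.04, 0], [0, 0.04, 0], [0, 0.03, 0], [0, 0.02, 0], [0, 0.02, 0], [0, 0, 0], [0, 0, 0]]' --rotation '[[0, 0, 0], [0, 0, 0], [0, 0, 0], [0, 0, 0], [0, 0, 0], [0, 0, 0], [0, 0, 0], [0, 0, 0], [0, 0, 0], [0, 0, 0]]' --fingers '[1, 1, 1, 1, 1, 1, 1, 1, 1, 1]'

```text
time_s: 22.3
tool_pos: [0.5579, 0.0517, 0.0211]
tool_rot: [3.114, -0.411, -0.0]
ft_force: [0.2, 0.7, 0.1]
opening: -0.0001
grasp_force: 0.0
```

```bash
python3 g.py | head -5
```

```text
t 22.3 d tool 315.7 x -0.2 z 21.1 F along +y 0.72 Fx -0.03 Fz 0.11
scene orange [334.09 213.41] 1186 287.5
scene blue [271.82 245.7 ] 1316 
scene yellow [303.33 214.15] 1074 
scene red [294.23 244.11] 1445
```

Call:
play_rows --dp '[[0, 0.013, 0], [0, 0.013, 0], [0, 0.013, 0], [0, 0.013, 0], [0, 0, 0]]' --rotation '[[0, 0, 0], [0, 0, 0], [0, 0, 0], [0, 0, 0], [0, 0, 0]]' --fingers '[1, 1, 1, 1, 1]'

```text
time_s: 22.9
tool_pos: [0.5569, 0.0479, 0.0211]
tool_rot: [3.114, -0.411, -0.0]
ft_force: [0.7, 0.2, -0.5]
opening: 0.0003
grasp_force: 0.2
```

```bash
python3 g.py | head -5
```

```text
t 22.9 d tool 311.9 x -0.2 z 21.1 F along +y 0.41 Fx 0.57 Fz -0.52
scene orange [333.38 213.91] 1098 284.1
scene blue [271.81 245.67] 1318 
scene yellow [303.3  214.13] 1074 
scene red [294.23 244.09] 1454
```

Call:
play_rows --dp '[[0, 0.013, 0], [0, 0.013, 0], [0, 0, 0]]' --rotation '[[0, 0, 0], [0, 0, 0], [0, 0, 0]]' --fingers '[1, 1, 1]'

```text
time_s: 23.3
tool_pos: [0.5565, 0.0462, 0.0211]
tool_rot: [3.115, -0.411, -0.0]
ft_force: [0.3, 0.8, 0.0]
opening: 0.0001
grasp_force: 0.2
```

Call:
play_rows --dp '[[0, 0.013, 0], [0, 0, 0]]' --rotation '[[0, 0, 0], [0, 0, 0]]' --fingers '[1, 1]'

```text
time_s: 23.5
tool_pos: [0.5562, 0.0453, 0.0211]
tool_rot: [3.115, -0.411, -0.0]
ft_force: [-0.0, 0.4, -0.5]
opening: -0.0004
grasp_force: 0.3
```

```bash
python3 g.py | head -5
```

```text
t 23.5 d tool 309.1 x -0.1 z 21.1 F along +y 0.39 Fx -0.11 Fz -0.48
scene orange [332.92 214.3 ] 1073 281.7
scene blue [271.84 245.69] 1315 
scene yellow [303.32 214.13] 1074 
scene red [294.24 244.1 ] 1453
```

Call:
play_rows --dp '[[0, 0.013, 0], [0, 0, 0]]' --rotation '[[0, 0, 0], [0, 0, 0]]' --fingers '[1, 1]'

```text
time_s: 23.8
tool_pos: [0.556, 0.0444, 0.0211]
tool_rot: [-3.115, 0.411, 0.0]
ft_force: [0.3, 0.9, -0.8]
opening: -0.0001
grasp_force: 0.4
```

Call:
play_rows --dp '[[0, 0.013, 0], [0, 0, 0]]' --rotation '[[0, 0, 0], [0, 0, 0]]' --fingers '[1, 1]'

```text
time_s: 24.0
tool_pos: [0.556, 0.0443, 0.0212]
tool_rot: [-3.114, 0.41, -0.001]
ft_force: [1.6, 3.0, -0.9]
opening: -0.0001
grasp_force: 1.7
```

The tool stopped advancing and the force rose to about 3.3 N, so the nose is bearing. I check the board, then back straight off.

```bash
python3 g.py
```

```text
t 24.0 d tool 308.1 x -0.1 z 21.2 F along +y 3.33 Fx 0.81 Fz -0.87
scene orange [332.73 214.45] 1054 280.8
scene blue [271.82 245.7 ] 1315 
scene yellow [303.28 214.1 ] 1070 
scene red [294.23 244.09] 1447 
top blue [399.68 234.94] 1556 
top yellow [362.02 210.07] 2083 
top red [387.74 208.8 ] 1953
```

Call:
play_rows --dp '[[0, -0.03, 0], [0, -0.1, 0], [0, -0.2, 0], [0, -0.3, 0], [0, -0.2, -0.2], [0, 0, -0.5], [0, 0, -0.5], [0, 0, -0.5], [0, 0, -0.5], [0, 0, 0]]' --rotation '[[0, 0, 0], [0, 0, 0], [0, 0, 0], [0, 0, 0], [0, 0, 0], [0, 0, 0], [0, 0, 0], [0, 0, 0], [0, 0, 0], [0, 0, 0]]' --fingers '[1, 1, 1, 1, 1, 1, 1, 1, 1, 1]'

```text
time_s: 25.1
tool_pos: [0.5756, 0.1057, 0.1918]
tool_rot: [-3.111, 0.409, -0.014]
ft_force: [0.4, -0.8, 0.3]
opening: -0.0001
grasp_force: 0.0
```

```bash
python3 g.py
```

```text
t 25.1 d tool 372.5 x 2.9 z 191.8 F along +y -0.69 Fx 0.58 Fz 0.34
scene orange [332.83 214.  ] 1142 282.3
scene blue [271.83 245.69] 1317 
scene yellow [303.31 214.13] 1070 
scene red [294.23 244.09] 1443 
top orange [315.23 201.77] 777 281.3
top blue [399.72 234.94] 1532 
top yellow [362.01 210.08] 2089 
top red [387.95 208.84] 1882
```

```bash
python3 -c "
from h import *
print(ctrl.finish_job())"
```

```text
the job is handed in; nothing more can be done
None
```

I handed the job in at about 25 s: the board stands at about 0.44 rad with the blue foot at the stop and the red foot still up, and the gauge nose was pushed to a light touch on the underside (about 3 N at the post), then released; no verdict came back.

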